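# Clamp a tile in the drilling jig

### The job

Get the loose terracotta tile ready for drilling: lay it flat in the wooden jig, nudge it lightly home so that it sits snug against all three steel pins while the toggle clamp still stands open, then push the clamp's handle over past its centre until it snaps down and holds the tile. Go gently: the tile's edges chip if it is rammed against the pins, and the handle must not be forced harder than it takes to snap it over. Leave the other things on the bench where they are.

Things in the scene. Friction and masses are not known exactly. Their poses are not given: they have to be found in the camera images.
- tile: The loose bisque tile, 60 x 110 x 9 mm, terracotta. Origin: centre of its underside; x along the 60 mm width, y along the 110 mm length, z up. It may lie either way round in the jig.
- seat (a point): Point on the jig's board (18 mm plywood, 130 x 300 mm, fixed to the bench, top 18 mm above it) where the centre of the tile's underside is when the tile is home; the axes then agree with the tile's. +y points to the clamp, +x to the two side pins. The board reaches x -65 to 65, y -80 to 220 mm from here.
- pins: Three upright 8 mm steel pins on the board, 9 mm high. In the seat's axes their centres are at (34, 35), (34, -35) mm: the side pins, which stop the tile's long edge; and (0, 59) mm: the end pin, which stops its short edge. The free edges of the tile are on the -x and -y sides. Origin: the jig's, at bench height.
- handle (a joint): The clamp handle: 0 = clamp open, handle upright; 2.08 = dead centre; 2.24 = locked on its stop, handle lying about level, pointing to the seat's +y. Loose (about 1 N) until the foot meets the tile near 1.5; then it stiffens, to 6 to 9 N at the middle of the grip near 1.8, eases to nothing at the centre (where friction can leave it standing) and past it snaps on to its stop by itself.
- grip_mid (a point): Point on the axis of the handle's black rubber grip, 32 mm short of its end. The grip is 18 mm thick and 20 mm wide (along the seat's x). By joint value, seat's (y, z) in mm and degrees above level: 0: 122, 145, 83; 0.4: 148, 136, 64; 0.8: 162, 120, 49; 1.2: 169, 101, 37; 1.6: 174, 79, 25; 1.8: 176, 66, 18; 2.0: 177, 52, 11; 2.08: 178, 47, 8; 2.24: 178, 35, 1. x stays 0.
- grip_end (a point): End of the grip, on its axis; the line from grip_mid to here is the direction of the handle. The grip reaches from here 98 mm back.
- grip: The same black grip as a body. Origin: the handle's pin, 122 mm from the end.
- foot: The rubber foot (19 mm across) on the sprung spindle at the nose of the clamp arm. Open, the arm leans back over the clamp at 72 degrees, and foot and arm stay on the +y side of seat y = 40 mm, up to 105 mm above the board. Closed, the foot stands on the tile at seat (0, 23) mm. Origin: the clamp arm's pivot, at seat y = 85 mm, 22 mm above the board.
- tub: Bystander: white lidded glaze tub, 72 mm across, 85 mm high. Origin: centre of its underside.
- bowl: Bystander: white ceramic bowl, 110 mm across, 50 mm high. Origin: centre of its underside.
- driver: Bystander: screwdriver with a black handle, lying on the bench. Origin: under its middle.
- sample: Bystander: small square white glaze sample, 45 x 45 x 8 mm; not the tile. Origin: centre of its underside.
There are look-alikes about, which are no part of the job. Several things look just like the tile: the one meant starts farthest to the robot's left.

How it is judged:
On the way:
1. the tile lies flat on the board, let go, snug against the pins (within 1.5 mm and 1.5 degrees), with the clamp still open (x of tile in the frame of seat between -0.0015 and 0.0015 m and y of tile in the frame of seat between -0.0015 and 0.0015 m and z of tile in the frame of seat below 0.002 m and angle between the y axis of tile and the y axis of seat, either way round below 0.026 rad and angle between tile's own z axis and vertical below 0.03 rad and contact force between the fingers and tile below 0.3 N and value of joint handle below 1.4 rad), for 0.2 s.
At the end, for the whole second after the job is handed in: The handle is past its centre on its stop (joint above 2.17), the foot presses the tile with more than 25 N, and the tile lies at rest on the board within 1.5 mm and 1.5 degrees of home against the pins (value of joint handle above 2.17 rad and contact force between foot and tile above 25 N and x of tile in the frame of seat between -0.0015 and 0.0015 m and y of tile in the frame of seat between -0.0015 and 0.0015 m and z of tile in the frame of seat below 0.002 m and angle between the y axis of tile and the y axis of seat, either way round below 0.026 rad and linear speed of tile below 0.01 m/s); the robot touches nothing.
It fails at once if the tile is pressed against the pins with more than 10 N (contact force between tile and pins above 10 N).
It fails at once if the handle is pushed with more than 20 N (contact force between grip and anything else above 20 N).
It fails at once if a bystander is moved by more than 20 mm (distance of any of tub, bowl, driver, sample from where it was at the start of the episode above 0.02 m).
It also fails if it takes over 72 s, if anything falls off the work surface, if the arm or the gripper's body presses on something with over 40 N, if the wrist force passes 120 N, or if a joint passes its speed limit or range.

### The arm

A 6-joint arm with a two-finger parallel gripper is mounted at the origin on the work surface. World frame = base frame: x ahead of the robot, y to its left, z up, the work surface at z = 0. Lengths are in m, angles in rad, forces in N, time in s.
With the tool pointing down it reaches from about 0.425 to 0.925 m from the base axis. Payload 12.5 kg.
Tool frame: the origin (TCP) lies midway between the tips of the shut fingers; the grasp point (between the pads) lies 19 mm behind it; z points along the fingers, y is the line along which they close (so a half turn about z gives the same grasp; the last joint's range is limited). The gripper opens to 85 mm and grips with 20 to 120 N. Pads are 22 mm wide; open, the fingers measure 114 mm over their backs; the gripper's body (76 mm by 85 mm) begins 54 mm behind the grasp point. The pads swing forward as they close: fully open they stand 13 mm farther back than shut.
Start: joints at [-1.396, 0.491, 1.559, -0, 1.092, -0.106], TCP at [0.173, -0.601, 0.231] pointing down, gripper open.
Joint ranges: [-3.1, 3.1], [-0.84, 2.19], [0.05, 2.79], [-1.13, 4.28], [0.06, 2.93], [-2.69, 2.69]. Speed limits (rad/s): [2.22, 2.22, 2.79, 3.14, 3.14, 3.14].

### API

Orientations are given as a 3x3 rotation matrix whose columns are the frame's x, y, z axes.
In Python, from workcell import r, optics, nets gives the robot as it stands. The module is installed in compiled form; this text tells all that it offers. Calls block until the motion is done:
- r.move_to(position, orientation): joint-space move of the TCP to a pose.
- r.move_straight(position, rotation=None, v=0.15, stop_force=None): straight line of the TCP; rotation=None keeps the orientation; v is the mean speed in m/s. With stop_force (N) it stops when the force on the tool has changed by that much, and returns True; else False.
- r.move_joints(angles): joint-space move.
- r.let_go() and r.gripper_close(): open the fingers fully, or close them until they stop; the grip force is fixed at half the most.
- r.hold(seconds).
- r.solve_ik(position, orientation): joint angles nearest the present ones, or None.
- r.sense(): the state.
- optics.get_image(name): name is "scene" or "top" or "wrist"; returns a dict with "image" (420x560x3 uint8, blue, green, red), "fovy" (degrees; the focal length in pixels is half the picture's height over the tangent of half this angle, whatever the lens; pixels are square), "cx", "cy" (the principal point, pixels), "R" (3x3) and "t" (3): a world point X has camera coordinates R X + t; the wrist camera has in their place "mount" (4x4, takes a point from camera to tool coordinates, whose origin is the TCP and whose axes are the flange's). Camera axes: x right, y down, z forward; pixel columns grow to the right and rows downward; lengths in m; the calibration is good to about 2 mm. A picture is of the moment at which its call begins: read the wrist's pose just before it. There is no depth.
A pose or a line that the arm cannot do raises r.Unreachable and nothing moves.
- r.sign_off(): hands the job in; it is judged then, once.
Trained networks look in a picture, given as the dict that the camera call returned (one of the last four; its "shot" number tells which), for a name from the list of things; names that differ only in an ending like _2 or _b are one class to them, and where a whole thing is asked for, a point or a joint stands for the part that bears it (a point fixed in the world has none). Each returns a list of dicts, best first, with "p" (0 to 1); they miss things now and then, are a little off and sometimes report something else, mostly with a low value. They report only what shows in the picture. A call takes as long as a camera call. They do not tell look-alikes from the thing itself.
- nets.find_in(target, picture): "centre" ([x, y, z] in m, in the coordinates of the camera as it stood for that picture, good to about 4 mm: the middle of the surface that is visible of it).
- nets.cut_out(target, picture): "pixels" (420x560 bool, what is visible of it).
- nets.pinpoint(target, picture): "centre" ([x, y, z] in m, in the coordinates of the camera as it stood for that picture, good to about 4 mm: a listed point, or the origin of a listed thing).
The state is a dict: "t": time; "joints": joint angles; "qvel": joint speeds; "joint_efforts": joint torques, N m; "ee_pos": TCP position; "ee_rot": TCP orientation; "contact_force": force on the tool from outside, world axes, zero at the start; "torque": the same for the moment, N m; "gripper_width": opening from 0.0 (shut) to 1.0 (fully open); "finger_force": force on a finger pad.
Only numpy, scipy, OpenCV 4.12 (cv2) and the standard library are available. Lean on these libraries where they do the work, as an engineer would, in place of code of your own. Each camera call takes 0.05 s, during which the arm holds its last target. There are 200 camera calls.

## Working session

There is one attempt and no reset: what is moved stays moved. The work goes in short steps, each a Python script; the robot and the scene stay as the last script left them, time stands still between calls to the robot, and variables do not carry over. Pictures are saved under pics/ and viewed, at most 13 in all, crops included, and the job is handed in when it is done.

```bash
mkdir -p pics
cat > h.py <<'E'
import numpy as np, cv2
from workcell import r, optics, nets
def w(c,p): return np.array(c["R"]).T@(np.array(p)-np.array(c["t"]))
def cam(name):
    s=r.sense(); c=optics.get_image(name)
    if name=="wrist":
        M=np.array(c["mount"]); T=np.eye(4); T[:3,:3]=s["ee_rot"]; T[:3,3]=s["ee_pos"]
        W=T@M; c["R"]=W[:3,:3].T; c["t"]=-W[:3,:3].T@W[:3,3]
    return c
def f(c): return c["image"].shape[0]/2/np.tan(np.radians(c["fovy"])/2)
def onplane(c,uv,z):
    d=np.c_[(np.array(uv,float).reshape(-1,2)-[c["cx"],c["cy"]])/f(c),np.ones(len(np.array(uv).reshape(-1,2)))]
    R=np.array(c["R"]);o=-R.T@np.array(c["t"]);D=d@R
    return o+D*((z-o[2])/D[:,2])[:,None]
E
python3 - <<'E'
from h import *
for n in ("scene","top"):
    c=cam(n); cv2.imwrite(f"pics/{n}0.png",c["image"])
    print(n,c["fovy"],c["cx"],c["cy"])
    for t in ("tile","seat","pins","grip_mid","grip_end","foot","tub","bowl","driver","sample"):
        print(t,[(round(d["p"],2),w(c,d["centre"]).round(3).tolist()) for d in nets.pinpoint(t,c)])
print(r.sense()["t"])
E
```

```text
scene 55.408124205057085 286.85534595612864 209.42869515498322
tile [(0.93, [0.47, -0.293, -0.001]), (0.61, [0.432, -0.458, -0.003])]
seat [(0.9, [0.536, -0.038, 0.02]), (0.48, [0.532, 0.093, 0.194])]
pins []
grip_mid [(0.51, [0.534, 0.086, 0.163])]
grip_end [(0.57, [0.532, 0.091, 0.194])]
foot [(0.69, [0.536, 0.077, 0.075])]
tub [(0.8, [0.77, -0.036, 0.001])]
bowl [(0.58, [0.685, 0.357, -0.002])]
driver [(0.78, [0.471, 0.344, 0.005])]
sample [(0.66, [0.704, -0.278, 0.0])]
top 51.065326484461195 278.5596876384487 209.64182739948856
tile [(0.71, [0.47, -0.295, -0.001]), (0.69, [0.437, -0.456, 0.001])]
seat [(0.82, [0.539, -0.031, 0.021])]
pins []
grip_mid [(0.6, [0.469, 0.35, 0.002]), (0.51, [0.53, 0.091, 0.158])]
grip_end [(0.45, [0.533, 0.09, 0.197]), (0.32, [0.53, 0.089, 0.159])]
foot [(0.41, [0.536, 0.051, 0.043])]
tub [(0.63, [0.767, -0.035, 0.002])]
bowl [(0.86, [0.687, 0.36, 0.001])]
driver [(0.66, [0.47, 0.347, 0.003])]
sample [(0.63, [0.698, -0.28, -0.003]), (0.17, [0.474, -0.298, 0.0])]
1.1
```

View pics/scene0.png

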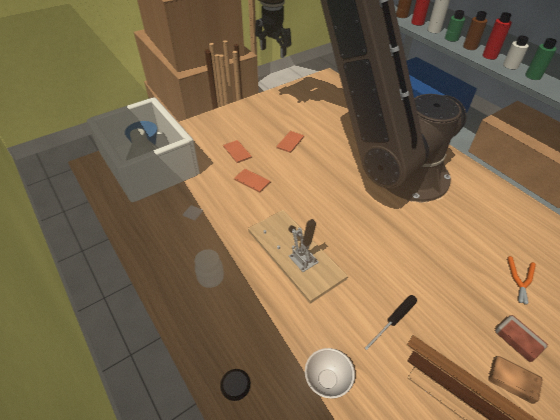

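View pics/top0.png

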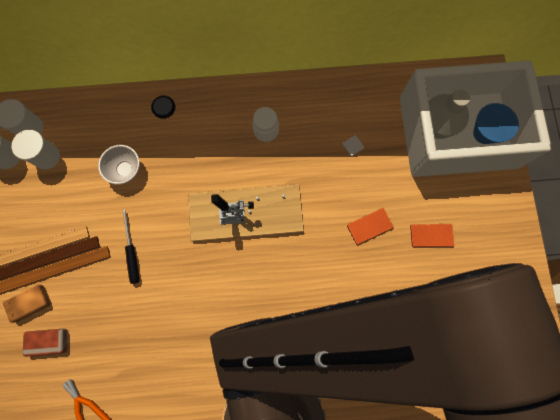

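The scene view shows three terracotta tiles, at px (290,141), (236,151) and (252,180). The jig is at (297,255) with the clamp open. In the top view the jig runs through (245,213) and two tiles show at (370,226) and (432,236). The third is probably hidden by the arm. Next I compute where all three lie and go to look closer at the leftmost.

Run:
```python
from h import *
c=cam("scene"); print(onplane(c,[(290,141),(236,151),(252,180)],0.009).round(3))
c=cam("top"); print(onplane(c,[(370,226),(432,236)],0.009).round(3), onplane(c,[(189,192),(299,185),(303,232),(192,242)],0.018).round(3))
D=np.array([[0,1,0],[1,0,0],[0,0,-1.]])  # tool x=+Y, y=+X
D2=-D; D2[2,2]=-1
for n,R in (("D",D),("D2",D2)):
    for p in ([0.47,-0.293,0.3],[0.537,-0.05,.3],[0.537,0.12,.2]):
        q=r.solve_ik(p,R); print(n,p,None if q is None else np.round(q,2))
c=cam("wrist"); print(c["mount"])
```

```text
[[ 0.243 -0.388  0.009]
 [ 0.438 -0.451  0.009]
 [ 0.473 -0.289  0.009]]
[[ 0.471 -0.293  0.009]
 [ 0.431 -0.454  0.009]] [[ 0.601  0.183  0.018]
 [ 0.596 -0.114  0.018]
 [ 0.467 -0.113  0.018]
 [ 0.464  0.18   0.018]]
D [0.47, -0.293, 0.3] [-0.68  0.32  1.64 -0.    1.18 -0.68]
D [0.537, -0.05, 0.3] [-0.22  0.3   1.67 -0.    1.17 -0.22]
D [0.537, 0.12, 0.2] [ 0.1   0.42  1.78 -0.    0.94  0.1 ]
D2 [0.47, -0.293, 0.3] [-0.68  0.32  1.64 -0.    1.18  2.46]
D2 [0.537, -0.05, 0.3] None
D2 [0.537, 0.12, 0.2] None
[[-6.15646862e-04 -9.46666289e-01 -3.22215082e-01  8.18274875e-02]
 [ 9.99999729e-01 -7.12876963e-04  1.83758915e-04  3.57313604e-04]
 [-4.03658080e-04 -3.22214881e-01  9.46666471e-01 -1.42731008e-01]
 [ 0.00000000e+00  0.00000000e+00  0.00000000e+00  1.00000000e+00]]
```

```bash
cat >> h.py <<'E'
D=np.array([[0,1,0],[1,0,0],[0,0,-1.]])
def Rz(a): return np.array([[np.cos(a),-np.sin(a),0],[np.sin(a),np.cos(a),0],[0,0,1]])
def tilerect(c,z,near):
    best=None
    for d in nets.cut_out("tile",c):
        m=np.array(d["pixels"],np.uint8); cs,_=cv2.findContours(m,cv2.RETR_EXTERNAL,cv2.CHAIN_APPROX_NONE)
        k=max(cs,key=cv2.contourArea).reshape(-1,2); P=onplane(c,k,z)[:,:2]
        (x,y),(a,b),ang=cv2.minAreaRect((P*1000).astype(np.float32))
        if a>b: ang+=90   # direction of short side
        ang=(ang+90)%180-90
        e=np.hypot(x/1000-near[0],y/1000-near[1])
        if best is None or e<best[0]: best=(e,np.array([x,y])/1000,ang,(a,b),d["p"],m)
    return best
E
python3 - <<'E'
from h import *
r.move_to([0.472,-0.291,0.2],D)
c=cam("wrist"); im=c["image"].copy(); b=tilerect(c,0.009,(0.472,-0.291)); print(b[:5]); im[b[5]>0,0]=255
cv2.imwrite("pics/w1.png",im)
r.move_to([0.537,-0.06,0.26],D)
c=cam("wrist"); cv2.imwrite("pics/w2.png",c["image"]); np.savez("w2.npz",R=c["R"],t=c["t"],cx=c["cx"],cy=c["cy"],fovy=c["fovy"],image=c["image"])
print([(d["p"],w(c,d["centre"]).round(4)) for t in("seat","pins","grip_mid") for d in nets.pinpoint(t,c)], r.sense()["t"])
im1=cv2.hconcat([im,c["image"]]); cv2.imwrite("pics/w12.png",cv2.resize(im1,(800,300)))
E
```

```text
(np.float64(0.003784965987192077), array([ 0.47014917, -0.29430157]), 20.480796813964844, (61.595970153808594, 110.97627258300781), 0.9)
[(0.71, array([ 0.533 , -0.031 ,  0.0152])), (0.95, array([0.5342, 0.0886, 0.166 ]))] 4.1167
```

View pics/w1.png

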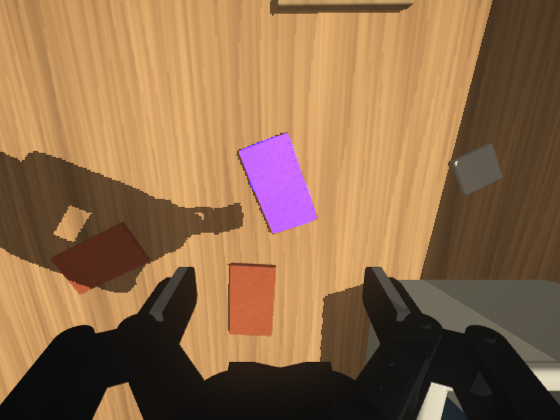

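View pics/w2.png

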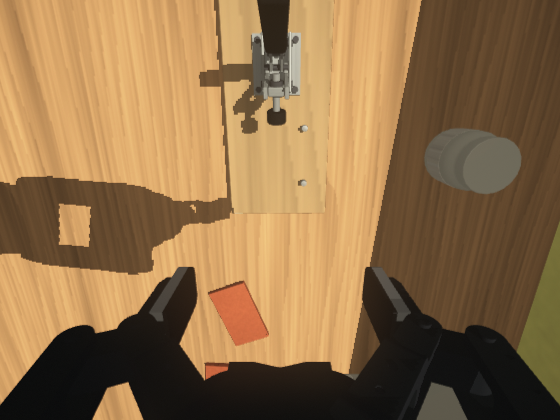

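w1: the mask sits cleanly on the tile, centred near (278,183). w2: the board's near end runs from (236,213) to (325,212), and the side pins are at (304,128) and (304,183). The end pin is hidden by the foot. I'll take one nearer view of the pins, then grasp.

Run:
```python
from h import *
c=dict(np.load("w2.npz"))
print(onplane(c,[(304,128),(304,183)],0.026).round(4).tolist()); print(onplane(c,[(236,213),(325,212),(328,100),(227,100)],0.018).round(4).tolist())
r.move_to([0.545,-0.11,0.16],D)
c=cam("wrist"); np.savez("w3.npz",R=c["R"],t=c["t"],cx=c["cx"],cy=c["cy"],fovy=c["fovy"],image=c["image"])
print([(d["p"],w(c,d["centre"]).round(4)) for t in("seat","pins") for d in nets.pinpoint(t,c)])
im=c["image"][0:300,150:450]; cv2.imwrite("pics/w3.png",cv2.resize(im,(600,600),interpolation=cv2.INTER_CUBIC))
```

```text
[[0.5664, -0.0005, 0.026], [0.5682, -0.0704, 0.026]]
[[0.4754, -0.1151, 0.018], [0.5992, -0.1138, 0.018], [0.5957, 0.0322, 0.018], [0.4715, 0.0324, 0.018]]
[(0.68, array([ 0.5323, -0.035 ,  0.017 ]))]
```

View pics/w3.png

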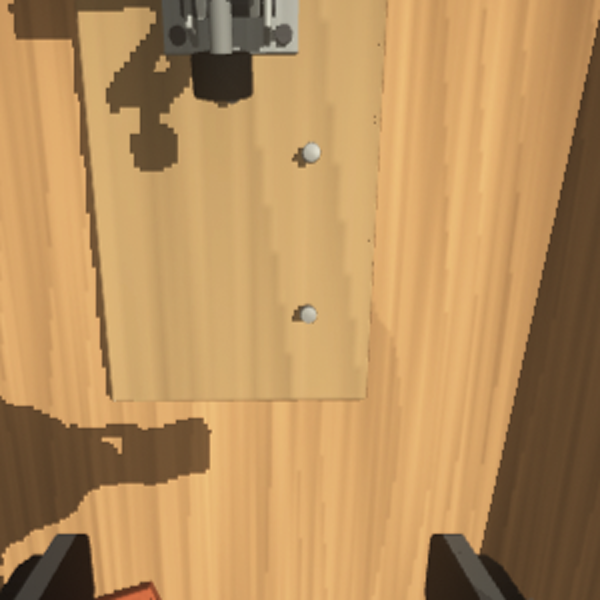

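The crop shows the side pins at (311,153) and (308,314), which is image (305.5,76.5) and (304,157). The board's end runs from (207,200) to (333,199.5), and the area where the tile goes is free. Now the grasp.

Run:
```python
from h import *
c=dict(np.load("w3.npz"))
P=onplane(c,[(305.5,76.5),(304,157)],0.0268); B=onplane(c,[(207,200.3),(333,199.5),(342.5,15),(189,15)],0.018)
print(P.round(4).tolist(),B.round(4).tolist())
for a in [np.arctan2(-(P[0]-P[1])[0],(P[0]-P[1])[1])]:
    s=(P[0]+P[1])/2-Rz(a)@[0.034,0,0]; print("yaw",np.degrees(a),"seat",s.round(4), "board yaw",np.degrees(np.arctan2(*(B[1]-B[0])[[1,0]])),[np.degrees(np.arctan2(-(q-p)[0],(q-p)[1])) for p,q in((B[0],B[3]),(B[1],B[2]))])
# grasp
a=np.radians(20.5); R=Rz(a)@D; g=np.array([0.4701,-0.2943,0])+Rz(a)@[0,-0.014,0]
r.move_to([g[0],g[1],0.10],R)
print("stop",r.move_straight([g[0],g[1],-0.002],v=0.08,stop_force=6))
s=r.sense(); print(s["ee_pos"],s["contact_force"]); 
r.gripper_close(); s=r.sense(); print(s["gripper_width"],s["finger_force"],s["contact_force"])
r.move_straight([g[0],g[1],0.12],v=0.1)
s=r.sense(); print(s["gripper_width"],s["finger_force"],s["t"],s["contact_force"])
cv2.imwrite("pics/w4.png",cam("wrist")["image"])
```

```text
[[0.5668, -0.0011, 0.0268], [0.5673, -0.0703, 0.0268]] [[0.4704, -0.1154, 0.018], [0.5986, -0.1147, 0.018], [0.5973, 0.0469, 0.018], [0.4686, 0.0471, 0.018]]
yaw 0.380837492602653 seat [ 0.5331 -0.0359  0.0268] board yaw 0.27401296815623044 [np.float64(0.6556886957529741), np.float64(0.45837550570361324)]
stop False
[ 0.47518458 -0.30755199 -0.00155856] [ 0.3839592   0.55542207 -0.76220797]
0.6780648188290839 62.58153676986694 [-2.21085278  1.60585013  9.09679259]
0.6776108583779495 64.08951044082642 8.85 [ 0.16437593  0.28813754 -0.79013092]
```

View pics/w4.png

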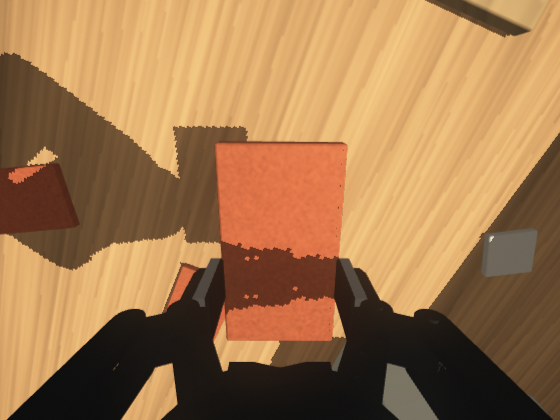

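The tile is held square between the fingers. Its far edge is at row ~145, spanning columns 217 to 347. I'll measure its offset in the grip, then bring it in low under the foot but above the pins, and lower it.

```bash
cat >> h.py <<'E'
S=np.array([0.5331,-0.0359,0.018]); YA=np.radians(0.4); RS=Rz(YA)@D
def sw(x,y,z): return S+Rz(YA)@(np.array([x,y,z])/1000)   # seat mm -> world
E
python3 - <<'E'
from h import *
s=r.sense(); c=cam("wrist")
E=onplane(c,[(217,145),(347,145),(228,339),(331,339)],s["ee_pos"][2]+0.0105)
L=(E-np.array(s["ee_pos"]))@np.array(s["ee_rot"]); print("tool frame",(L*1000).round(1).tolist())
b=tilerect(c,s["ee_pos"][2]+0.0105,s["ee_pos"][:2]+0.0); d=np.r_[b[1],s["ee_pos"][2]]-s["ee_pos"]; print((d@np.array(s["ee_rot"])*1000).round(1),b[2],b[3])
r.move_to(sw(-5,-45,100),RS); r.move_straight(sw(-5,-45,14))
r.move_straight(sw(-5,-25,14),v=0.06)
c=cam("wrist"); cv2.imwrite("pics/w5.png",c["image"]); print(r.sense()["contact_force"],r.sense()["t"])
E
```

```text
tool frame [[67.9, -29.0, -10.4], [67.8, 28.7, -10.4], [-39.2, -30.2, -10.5], [-39.2, 27.6, -10.6]]
[14.7 -1.2  0. ] 19.976335525512695 (59.2761344909668, 109.72885131835938)
[-0.63859697 -0.14653834 -0.18821325] 11.1833
```

View pics/w5.png

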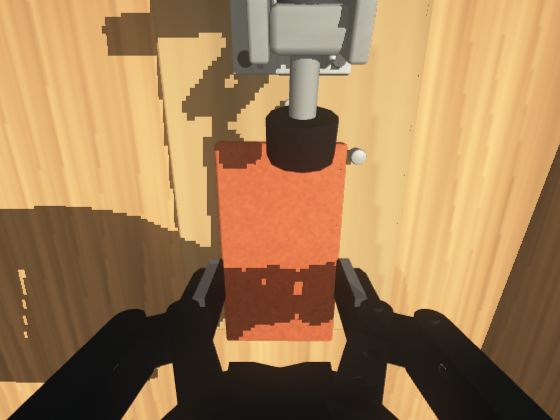

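The tile is clear under the foot at (300,140), and the side pin at (358,157) is clear of the tile's edge. I lower it, release, and nudge.

Run:
```python
from h import *
r.move_straight(sw(-5,-17.5,14),v=0.05)
print("stop",r.move_straight(sw(-5,-17.5,-3),v=0.02,stop_force=2.5))
s=r.sense(); print((s["ee_pos"]-S)*1000,s["contact_force"])
r.let_go(); s=r.sense(); print(s["contact_force"])
r.move_straight(sw(-5,-17.5,40),v=0.1)
r.move_straight(sw(-5,-100,60),v=0.2)
c=cam("wrist"); cv2.imwrite("pics/w6.png",c["image"]);b=tilerect(c,0.027,sw(0,0,0)[:2]); print((b[1]-S[:2])*1000,b[2],b[3]); print(r.sense()["t"])
```

```text
stop True
[ -4.94931595 -17.54603992  -1.02983714] [-1.08806544 -0.23069255  6.02615336]
[ 0.08604274 -1.06587942  0.21348069]
[-6.00301514 -9.03181229] 0.21060042083263397 (60.01289749145508, 99.7041015625)
13.825
```

View pics/w6.png

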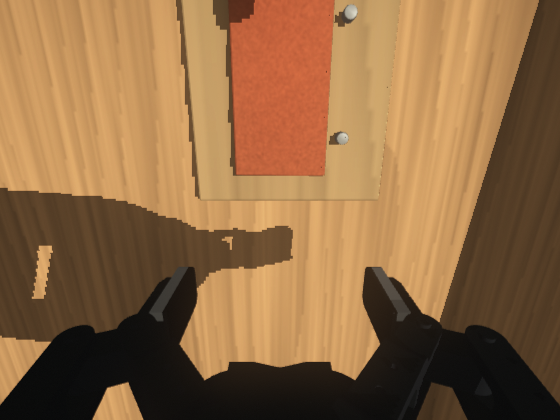

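The tile lies flat on the board, with its near edge at row 175. There is a gap to both side pins, at (350,12) and (342,138). Next come the gentle nudges.

Run:
```python
from h import *
def rep(k,st):
    s=r.sense(); print(k,st,(Rz(-YA)@(s["ee_pos"]-S)*1000).round(2),np.round(s["contact_force"],2),round(s["t"],2))
r.gripper_close()
r.move_straight(sw(-65,-60,60),v=0.2); r.move_straight(sw(-65,-8,30),v=0.2); r.move_straight(sw(-65,-8,3),v=0.1); rep("pre",0)
st=r.move_straight(sw(-28,-8,3),v=0.012,stop_force=2.2); rep("x",st)
r.move_straight(sw(-65,-8,3),v=0.1); r.move_straight(sw(-65,-90,20),v=0.2); r.move_straight(sw(0,-90,20),v=0.2);r.move_straight(sw(0,-90,3),v=0.1); rep("pre",0)
st=r.move_straight(sw(0,-50,3),v=0.012,stop_force=2.2); rep("y",st)
r.move_straight(sw(0,-95,20),v=0.15)
r.move_straight(sw(0,-105,60),v=0.15)
c=cam("wrist"); cv2.imwrite("pics/w7.png",c["image"]);b=tilerect(c,0.027,sw(0,0,0)[:2]); print((b[1]-S[:2])*1000,b[2],b[3]); rep("end",0)
```

```text
pre 0 [-64.85  -8.6    3.14] [ 0.19 -0.77  0.24] 15.97
x True [-39.42  -7.93   2.75] [-0.81  0.47 -0.75] 17.94
pre 0 [ -0.87 -89.63   2.63] [ 0.14 -0.21 -0.25] 19.7
y True [  0.11 -64.68   2.9 ] [-0.33 -2.14  2.03] 21.71
[-3.58223877 -9.4813858 ] 0.32622048258781433 (60.45035171508789, 91.03398895263672)
end 0 [  -0.53 -104.36   58.94] [ 0.4  -1.11 -0.84] 22.62
```

View pics/w7.png

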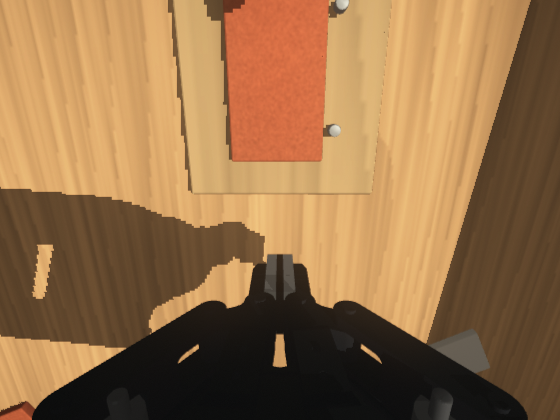

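The tile moved right, but a gap remains at the side pin, (323 against 329) at row 130. The push tripped early on noise. I push x again from close by with a slightly higher threshold, then y.

```bash
cat > n.py <<'E'
from h import *
def rep(k,st):
    s=r.sense(); print(k,st,(Rz(-YA)@(s["ee_pos"]-S)*1000).round(2),np.round(s["contact_force"],2),round(s["t"],2))
def look(name):
    r.hold(0.2); c=cam("wrist"); cv2.imwrite(name,c["image"]); b=tilerect(c,0.027,sw(0,0,0)[:2])
    k=max(cv2.findContours(b[5],cv2.RETR_EXTERNAL,cv2.CHAIN_APPROX_NONE)[0],key=cv2.contourArea).reshape(-1,2)
    P=(onplane(c,k,0.027)-S)@Rz(YA)*1000
    print("tile x",(Rz(-YA)@np.r_[b[1]-S[:2],0]*1000)[0].round(2),"near edge y",np.percentile(P[:,1],1).round(2),"ang",round(b[2],2))
E
python3 - <<'E'
from n import *
look("pics/a.png")
r.move_straight(sw(-65,-90,20),v=0.2); r.move_straight(sw(-65,-8,20),v=0.2); r.move_straight(sw(-46,-8,3.5),v=0.06); r.hold(0.2); rep("pre",0)
st=r.move_straight(sw(-33,-8,3.5),v=0.008,stop_force=3.5); rep("x",st)
r.move_straight(sw(-65,-8,5),v=0.1); r.move_straight(sw(-65,-90,20),v=0.2); r.move_straight(sw(0,-90,20),v=0.2);r.move_straight(sw(0,-71,3.5),v=0.06); r.hold(.2);rep("pre",0)
st=r.move_straight(sw(0,-58,3.5),v=0.008,stop_force=3.5); rep("y",st)
r.move_straight(sw(0,-90,20),v=0.15)
r.move_straight(sw(0,-105,60),v=0.15)
look("pics/w8.png"); rep("end",0)
c=cv2.imread("pics/w8.png")[0:240,150:430]; cv2.imwrite("pics/w8c.png",cv2.resize(c,None,fx=2.5,fy=2.5,interpolation=cv2.INTER_CUBIC))
E
```

```text
tile x -3.6 near edge y -54.46 ang -0.02
pre 0 [-46.08  -7.98   3.68] [-0.16  0.45 -0.91] 24.78
x True [-38.58  -7.98   3.21] [-0.25 -0.07  0.02] 25.78
pre 0 [  0.12 -71.23   3.68] [ 0.27 -0.1   0.62] 28.01
y True [  0.07 -64.69   3.36] [ 0.1  -3.5   1.64] 28.92
tile x -2.56 near edge y -54.19 ang 1.16
end 0 [  -0.24 -104.65   59.32] [-0.27  0.19 -0.3 ] 30.0
```

View pics/w8c.png

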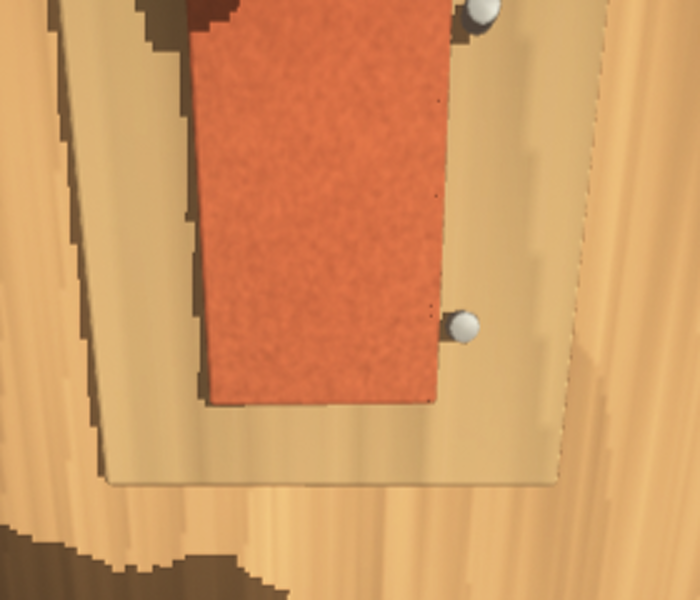

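y is home: the same stop at -64.7 with a steady 3.5 N. x still has ~2.5 mm to go, because the stop came from stick-slip rather than from the pins. I push in small steps and watch the steady force.

Run:
```python
from n import *
r.move_straight(sw(-65,-90,20),v=0.25); r.move_straight(sw(-65,-4,20),v=0.25); r.move_straight(sw(-42,-4,3.5),v=0.08); r.hold(.15); f0=r.sense()["contact_force"][0]
x=-40
while x<-33.5:
    st=r.move_straight(sw(x,-4,3.5),v=0.01,stop_force=4.5); s=r.sense(); fx=s["contact_force"][0]-f0; print(x,st,(s["ee_pos"][0]-S[0])*1000,round(fx,2),round(s["t"],2))
    if fx<-2.5: break
    x+=0.7
r.move_straight(sw(-65,-4,5),v=0.15); r.move_straight(sw(-65,-90,20),v=0.25); r.move_straight(sw(0,-105,60),v=0.2)
look("pics/w9.png"); rep("end",0)
c=cv2.imread("pics/w9.png")[0:240,150:430]; cv2.imwrite("pics/w9c.png",cv2.resize(c,None,fx=2.5,fy=2.5,interpolation=cv2.INTER_CUBIC))
```

```text
-40 False -39.88933820795443 -0.12 31.95
-39.3 False -39.23521313400058 0.07 32.2
-38.599999999999994 False -38.528452066540154 -0.1 32.45
-37.89999999999999 False -38.00518079484178 -0.74 32.7
-37.19999999999999 False -37.14923736234416 -0.87 32.95
-36.499999999999986 False -36.32626812342471 -0.29 33.2
-35.79999999999998 False -35.81595433068241 -0.31 33.45
-35.09999999999998 False -35.594111117671744 -5.53 33.7
tile x -0.26 near edge y -54.21 ang 0.27
end 0 [  -0.65 -104.79   59.6 ] [ 0.3   0.15 -0.61] 35.39
```

View pics/w9c.png

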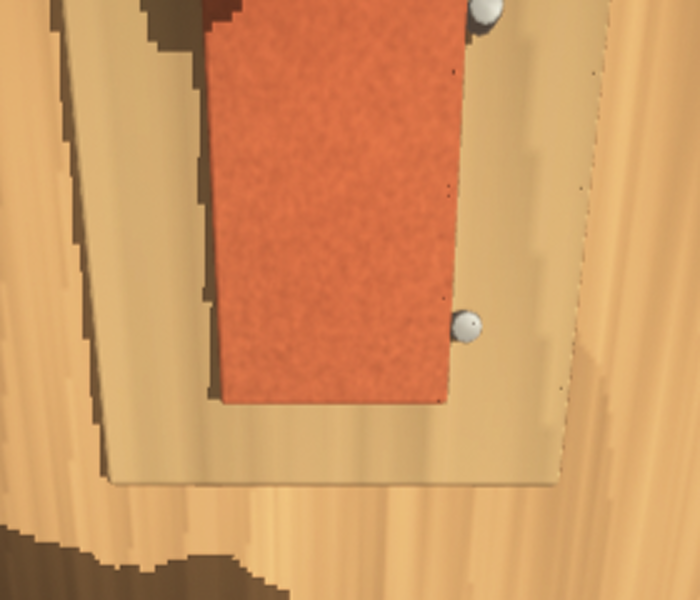

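The tile's right edge now touches both side pins, at (485,10) and (466,325), with the angle near 0 and y unchanged. The tile is home and released. Now I push the clamp handle over.

Run:
```python
from n import *
Q=[0,.4,.8,1.2,1.6,1.8,2.0,2.08,2.24]
T=np.array([[122,145,83],[148,136,64],[162,120,49],[169,101,37],[174,79,25],[176,66,18],[177,52,11],[178,47,8],[178,35,1.]])
def tcp(q,gap=0):
    y,z,a=[np.interp(q,Q,T[:,i]) for i in range(3)]; a=np.radians(a)
    return sw(0,y-(9+gap)*np.sin(a)-9.7+0.8,z+(9+gap)*np.cos(a))
r.move_straight(sw(0,-40,190),v=0.25); r.move_straight(sw(0,90,190),v=0.25); r.move_straight(tcp(0,8),v=0.12); r.hold(.15)
f0=np.array(r.sense()["contact_force"])
for q in [0,.2,.4,.6,.8,1.0,1.2,1.4,1.5,1.6,1.7,1.8,1.9,2.0,2.08,2.13,2.17]:
    st=r.move_straight(tcp(q),v=0.04,stop_force=12); s=r.sense(); F=np.array(s["contact_force"])-f0
    print(q,st,F.round(1),round(s["t"],2))
    if st or np.linalg.norm(F)>15: break
r.hold(.2); rep("end",st)
c=cam("scene"); cv2.imwrite("pics/s1.png",cv2.resize(c["image"][180:330,210:390],None,fx=3,fy=3))
for t in("grip_mid","grip_end"): print(t,[(d["p"],((w(c,d["centre"])-S)@Rz(YA)*1000).round(1)) for d in nets.pinpoint(t,c)])
```

```text
0 False [0.5 1.2 0.3] 37.8
0.2 False [-0.2 -0.   0.2] 38.29
0.4 False [0.8 1.3 0.6] 38.79
0.6 False [0.4 1.3 0.2] 39.2
0.8 False [-0.2  1.   0.4] 39.61
1.0 False [0.5 0.9 0.6] 40.0
1.2 False [ 0.7  1.4 -0.1] 40.4
1.4 False [0.4 1.5 1.3] 40.83
1.5 False [1.4 0.9 0.5] 41.12
1.6 False [1.3 1.3 2.1] 41.41
1.7 False [1.4 2.5 6.8] 41.72
1.8 False [0.8 3.8 6.6] 42.02
1.9 False [0.4 3.8 6.1] 42.35
2.0 False [1.2 1.  3.5] 42.67
2.08 False [1.  1.1 0.4] 42.95
2.13 False [-0.1  0.9 -0.3] 43.2
2.17 False [ 0.4  2.2 -0.2] 43.45
end False [5.0000e-02 1.6847e+02 4.9300e+01] [-0.35  0.47 -0.62] 43.65
grip_mid [(0.55, array([232.6,  -4.8, -15.3])), (0.48, array([  2.4, 179.8,  34.6]))]
grip_end [(0.61, array([1.00e-01, 2.11e+02, 3.04e+01]))]
```

The handle snapped over: grip_mid is at (180, 35), which is the locked pose. I retract upward and check.

Run:
```python
from n import *
r.move_straight(sw(0,160,150),v=0.15); r.move_straight(sw(0,-40,190),v=0.25); r.move_straight(sw(0,-105,80),v=0.25); look("pics/w10.png"); rep("end",0)
c=cam("scene")
for t in("grip_mid","grip_end"): print(t,[(round(d["p"],2),((w(c,d["centre"])-S)@Rz(YA)*1000).round(1)) for d in nets.pinpoint(t,c)])
```

```text
tile x -0.09 near edge y -54.22 ang 0.39
end 0 [   0.37 -104.58   80.97] [0.49 0.92 0.45] 46.55
grip_mid [(0.85, array([ -0.9, 178.6,  33.8]))]
grip_end [(0.52, array([  0.7, 212. ,  31. ]))]
```

View pics/w10.png

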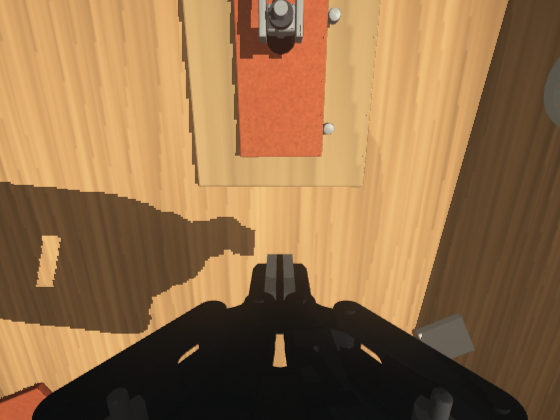

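The foot stands on the tile at (281,40), the tile is against both side pins, and the handle is locked.

```bash
python3 -c "
from h import *
print(r.sign_off())"
```

```text
the job is handed in; nothing more can be done
None
```

The job is handed in: the tile sits snug against the pins and the clamp snapped over onto its stop and holds it; the end pin (hidden by the foot) and the foot's pressing force were judged only indirectly, from the steady stop when nudging and the handle's locked pose.

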